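# Stand the toppled oil tin up against the bench board

### The job

The flat-sided oil tin has toppled and leans with its top against the bench-end board, under the little shelf. Push its foot in towards the board, so that its top rides up the board, until it stands upright with its broad face close up against the board. Keep the tin's foot on the bench (do not lift it up), and leave the jar, the faceplate and the bowl blank where they are.

Things in the scene. Friction and masses are not known exactly. Their poses are not given: they have to be found in the camera images.
- tin: Flat-sided steel oil tin with paper band, 90 mm wide (x), 50 mm thick (y), 150 mm tall (z, foot to top), 0.3-0.6 kg, black cap 10 mm tall on top. Origin: centre of its underside. At the start it leans 36 degrees, held by friction only: foot edge y=-25 mm on the bench, the top edge on that side on the board. Pushed in to a lean under about 18 degrees it drops onto its foot by itself, away from the board.
- free_edge (a point): Middle of the tin's other foot edge (tin frame 0, +25, 0 mm), the one away from the board. At the start it stands free, about 29 mm above the bench, and the underside slopes down from it to the bench, towards the board. Pushed level at or just above this edge (5 to 20 N), square to the board, the foot slides in and the edge sinks as the tin rises.
- board: Fixed upright board faced with smooth grey laminate, 460 mm long (x), 20 mm thick, with a shelf above it. Origin: at bench height, mid-length, in the board's face; y points out of the face towards the tin, z up. Small stock up to 70 mm tall stands on the shelf.
- shelf_edge (a point): Middle of the lower front edge of the board's shelf: the shelf's underside is 205 mm above the bench, it is 18 mm thick and sticks out 90 mm from the board's face along the whole length, over the place where the tin must stand. A tool pointing straight down meets it: come in under it with the tool tilted. Same axes as the board.
- wax_jar: Bystander: amber glass jar, 64 mm across, 75 mm tall, standing near the +x end of the board. Origin: centre of its underside.
- faceplate: Bystander: aluminium lathe faceplate, a flange 100 mm across and 9 mm thick with a hub 38 mm across, 41 mm tall in all, lying near the -x end of the board. Origin: centre of its underside.
- bowl_blank: Bystander: round wooden bowl blank, 200 mm across, 60 mm tall, lying on the bench to the robot's left. Origin: centre of its underside.
Things that resemble listed ones, but are neither listed nor needed, are in the scene too. Of the things like the tin, leave any that is green; of the rest the smaller one is meant.

How it is judged (in metres and radians):
On the way:
1. the tin has been pushed up to a lean of 15 to 30 degrees with its top end bearing on the board (angle between tin's own z axis and vertical between 0.26 and 0.52 rad and contact force between tin and board above 0.1 N), for 0.1 s.
At the end, for the whole second after the job is handed in: The tin stands upright on the bench (within 3.5 degrees) and at rest, in front of the board, its broad face parallel to the board within 11 degrees and on average no more than 15 mm from it; jar, faceplate and bowl blank are within 20 mm of where they were (angle between tin's own z axis and vertical below 0.06 rad and height (world z) of tin below 0.006 m and y of tin in the frame of board between 0.02 and 0.04 m and x of tin in the frame of board between -0.185 and 0.185 m and angle between the y axis of tin and the y axis of board, either way round below 0.2 rad and linear speed of tin below 0.02 m/s and angular speed of tin below 0.1 rad/s and distance of each of wax_jar, faceplate, bowl_blank from where it was at the start of the episode below 0.02 m); the robot touches nothing.
It fails at once if the tin is lifted off the bench (its foot's centre more than 45 mm up) (height (world z) of tin above 0.045 m).
It fails at once if a bystander is pushed more than 20 mm (distance of wax_jar from where it was at the start of the episode above 0.02 m).
It fails at once if a bystander is pushed more than 20 mm (distance of faceplate from where it was at the start of the episode above 0.02 m).
It fails at once if a bystander is pushed more than 20 mm (distance of bowl_blank from where it was at the start of the episode above 0.02 m).
It also fails if it takes over 40 s, if anything falls off the work surface, if the arm or the gripper's body presses on something with over 40 N, if the wrist force passes 120 N, or if a joint passes its speed limit or range.

### The arm

A 6-joint arm with a two-finger parallel gripper is mounted at the origin on the work surface. World frame = base frame: x ahead of the robot, y to its left, z up, the work surface at z = 0. Lengths are in mm, angles in rad, forces in N, time in s.
With the tool pointing down it reaches from about 350 to 975 mm from the base axis. Payload 7.1 kg.
Tool frame: the origin (TCP) lies midway between the tips of the shut fingers; the grasp point (between the pads) lies 19 mm behind it; z points along the fingers, y is the direction in which the jaws open and shut (so a half turn about z gives the same grasp; the last joint's range is limited). The gripper opens to 88 mm and grips with 3 to 60 N. Pads are 20 mm wide; open, the fingers measure 115 mm over their backs; the gripper's body (75 mm by 178 mm) begins 61 mm behind the grasp point.
Start: joints at [1.221, 0.423, 1.63, -0, 1.089, -0.019], TCP at [202.968, 591.108, 222.675] pointing down, gripper open.
Joint ranges: [-3, 3], [-0.9, 2.11], [0.09, 2.58], [-1.31, 4.45], [0.11, 2.69], [-2.54, 2.54]. Speed limits (rad/s): [2.39, 2.39, 3.01, 3.14, 3.14, 3.14].

### API

Orientations are given as a unit quaternion [x, y, z, w].
In Python, from station import * gives the robot as it stands. The module is installed in compiled form; this text tells all that it offers.
- The arm moves only by the tool arm_command, never from a script. Its arguments are lists of equal length, an entry for each row: "xyz": the shift along the world's x, y, z in mm, a list of three; "twist": the turn about the world's z in degrees. A call has 1 to 8 rows; each row shifts and turns the pose as measured when the row begins; what a row does not reach is not made up. A row lasts 1/10 s, in which the tool goes at most 50 mm and 8.59 degrees, less where a joint would pass 70% of its speed; a pose out of reach is approached as far as the arm can. A call is refused whole if a number of a shift passes 50 or a number of a turn 8.59, either way. A call with a gripper value outside its range is refused whole. "gripper" is the closure in counts, from 0 (fully open) to 255 (shut), set as the call begins (left out, the last holds). The fingers move at their own pace and stop on an object; the grip force is fixed at half the most. Time passes only in rows, so rows that do not move let the fingers close. It gives the time, the measured TCP pose, the force and the opening at its end, in the units of the state.
- get_obs(): the state, without advancing time (a new reading comes with each control period).
- camera(name): name is "scene" or "top"; returns the picture (400x640x3 uint8, blue, green, red); there is no depth.
- camera_model(name): a dict with "fx", "fy", "cx", "cy" (pixels), "origin" and "orientation" of the camera in the world. Camera axes: x right, y down, z forward; pixel columns grow to the right and rows downward; lengths in mm; the calibration is good to about 2 mm. A picture is of the moment at which its call begins. camera_model takes no time and is no camera call.
- close_job(): hands the job in, once; it reports no verdict.
The state is a dict: "t": time; "joint_pos": joint angles; "dq": joint speeds; "effort": joint torques, N m; "eef_pos": TCP position; "tcp_rot": TCP orientation; "wrist_force": force on the tool from outside, world axes, zero at the start; "moment": the same for the moment, N m; "finger_gap": finger opening in mm.
Only numpy, scipy, OpenCV 4.12 (cv2) and the standard library are available. Lean on these libraries where they do the work, as an engineer would, in place of code of your own. Each camera call takes 0.05 s, during which the arm holds its last target.

## Working session

There is one attempt and no reset: what is moved stays moved. The work goes in short steps, Python scripts to look and compute and a tool call to move; the robot and the scene stay as the last step left them, time stands still between calls to the robot, and variables do not carry over. Pictures are saved under pics/ and viewed, and the job is handed in when it is done.

Besides the shell and the picture viewer there is one more tool, called after "Emit:" in YAML: its name, and indented under it one key for each argument. arm_command: Moves the arm, as the interface text tells. Its arguments: {"type":"object","properties":{"xyz":{"type":"array"},"twist":{"type":"array"},"gripper":{"type":"number"}},"required":["xyz","twist"]}

```bash
mkdir -p pics
python3 - <<'E'
from station import *
import cv2
for n in("scene","top"):
    cv2.imwrite(f"pics/{n}0.png",camera(n)); print(n,camera_model(n))
print(get_obs())
E
```

```text
scene {'fx': 375.1686510465902, 'fy': 375.1686510465902, 'cx': 325.9509637860137, 'cy': 198.15543238297568, 'origin': array([921.36895654, 241.07559907, 816.29991115]), 'orientation': array([ 0.40027774,  0.85822467, -0.2923141 , -0.13334393])}
top {'fx': 510.9810733581566, 'fy': 510.9810733581566, 'cx': 320.96643101860775, 'cy': 203.22527939101678, 'origin': array([ 468.36602184,  -93.99005809, 1310.91825712]), 'orientation': array([-0.70674912,  0.70706964, -0.02064741,  0.01148431])}
{'t': 0.1, 'joint_pos': array([ 1.22098282e+00,  4.23768771e-01,  1.63061865e+00,  8.47264640e-06,
        1.08861738e+00, -1.89995430e-02]), 'dq': array([-0.00125551, -0.00104452, -0.00140902, -0.00054247,  0.00036555,
        0.00091929]), 'effort': array([ 6.80032263e-04, -5.45616996e+01, -2.74325252e+01,  6.44647842e-02,
        1.87743612e-02, -7.44855629e-05]), 'eef_pos': array([202.80465512, 590.63639247, 221.97472999]), 'tcp_rot': array([ 1.64655671e-01,  9.86350856e-01, -6.93413657e-04, -1.33156081e-04]), 'wrist_force': array([ 0.01604835,  0.55354284, -0.89152694]), 'moment': array([-0.00732172, -0.03159463,  0.00192252]), 'finger_gap': 87.91470467465996}
```

View pics/scene0.png

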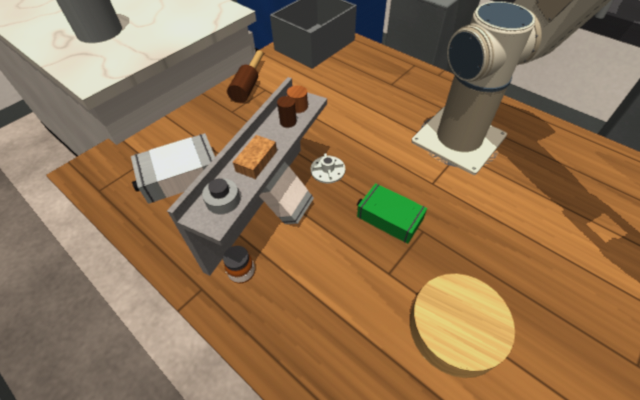

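View pics/top0.png

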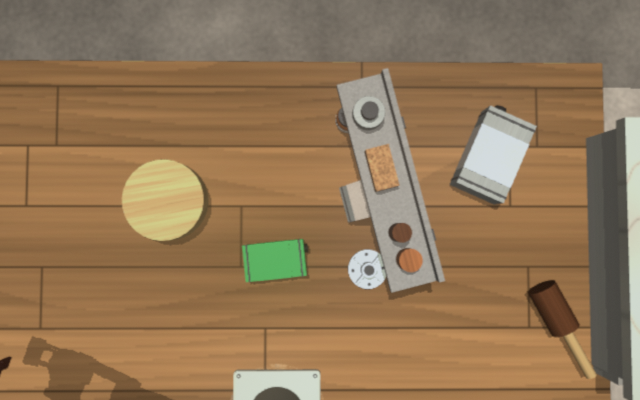

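```bash
cat > h.py <<'E'
import numpy as np,cv2
from station import *
from scipy.spatial.transform import Rotation as R
M={n:camera_model(n) for n in("scene","top")}
def ray(n,u,v):
    m=M[n];d=R.from_quat(m["orientation"]).apply([(u-m["cx"])/m["fx"],(v-m["cy"])/m["fy"],1]);return np.array(m["origin"]),d
def onz(n,u,v,z):
    o,d=ray(n,u,v);return o+d*(z-o[2])/d[2]
def proj(n,p):
    m=M[n];q=R.from_quat(m["orientation"]).inv().apply(np.array(p,float)-m["origin"]);return np.array([m["cx"]+m["fx"]*q[0]/q[2],m["cy"]+m["fy"]*q[1]/q[2]])
def tri(u1,u2):
    o1,d1=ray("scene",*u1);o2,d2=ray("top",*u2);A=np.c_[d1,-d2];s=np.linalg.lstsq(A,o2-o1,rcond=None)[0]
    a=o1+d1*s[0];b=o2+d2*s[1];return (a+b)/2,np.linalg.norm(a-b)
E
python3 - <<'E'
from h import *
for n,c,f in(("top",(300,60,470,310),4),("scene",(170,70,350,290),4)):
    im=cv2.imread(f"pics/{n}0.png")[c[1]:c[3],c[0]:c[2]]
    s=600/im.shape[0]; s=min(s,800/im.shape[1])
    print(n,s); cv2.imwrite(f"pics/{n}0z.png",cv2.resize(im,None,fx=s,fy=s,interpolation=cv2.INTER_CUBIC))
E
```

```text
top 2.4
scene 2.727272727272727
```

View pics/top0z.png

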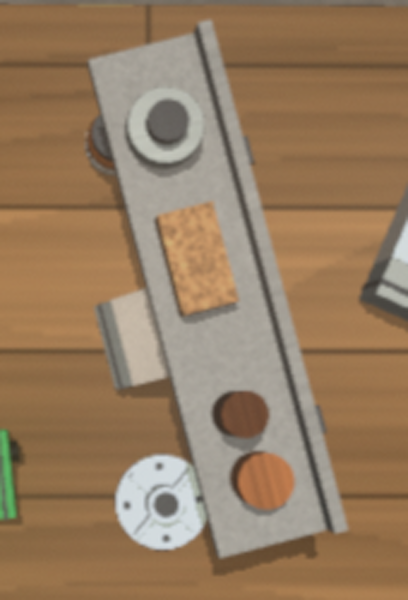

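View pics/scene0z.png

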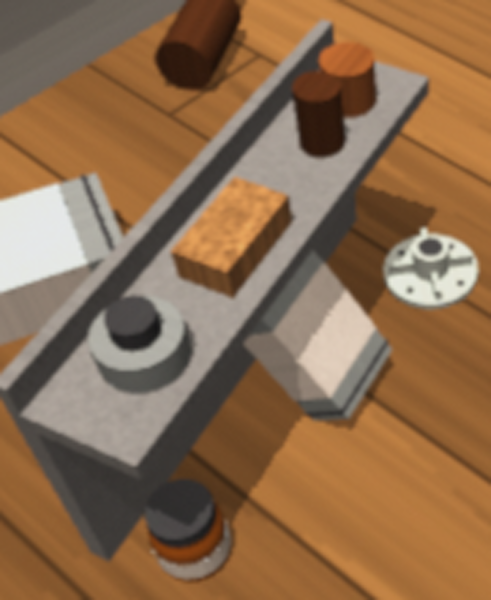

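Run:
```python
from h import *
f=lambda z,n:[onz("top",300+a/2.4,60+b/2.4,n) for a,b in z]
A,B=f([(90,62),(220,556)],223)
print("shelf front corners",A,B,np.linalg.norm(A-B))
S=lambda a,b:(170+a/2.7273,70+b/2.7273)
print("tri A",tri(S(137,467),(337.5,85.8)),"tri B",tri(S(428,80),(391.7,291.7)))
# frame: +x toward jar (A), y out (+y world)
ex=(A-B);ex[2]=0;ex/=np.linalg.norm(ex);ey=np.cross([0,0,1],ex)
print(ex,ey,np.degrees(np.arctan2(ex[1],ex[0])))
O=(A+B)/2-90*ey;O[2]=0
print("O",O)
bf=lambda p:np.array([(p-O)@ex,(p-O)@ey,p[2]])
for nm,p in(("free1",(97,305)),("free2",(122,388))):
    for z in(29,):
        q=f([p],z)[0];print(nm,q,bf(q))
for nm,p in(("s388,345",(388,348)),("s345,418",(345,418)),("s305,405",(305,405))):
    for z in(0,29):
        q=onz("scene",*S(*p),z);print(nm,z,q,bf(q))
q=f([(162,502)],9)[0];print("faceplate",q,bf(q))
q=onz("scene",*S(190,545),5);print("jar",q,bf(q))
q=onz("top",163,200,60);print("bowl",q,bf(q))
for nm,p in (("green",(275,260)),("malhead1",(540,288)),("malhead2",(567,328)),("malend",(590,374))):
    q=onz("top",*p,30);print(nm,q,bf(q))
for nm,a,b in (("dark",(243,414),(318,88)),("light",(264,482),(347,60)),("block",(197,258),(232,220))):
    q=onz("top",300+a[0]/2.4,60+a[1]/2.4,285);print(nm,q,bf(q))
```

```text
shelf front corners [ 771.06142732 -143.93108682  223.        ] [ 330.25303831 -257.76727212  223.        ] 455.2699341079838
tri A (array([ 773.61572373, -144.39971671,  214.40611709]), np.float64(0.2263929988991368)) tri B (array([ 329.1213505 , -258.65377272,  216.05501258]), np.float64(0.5822938948897348))
[0.96823523 0.25004108 0.        ] [-0.25004108  0.96823523  0.        ] 14.479943008410197
O [ 573.16092987 -287.9903501     0.        ]
free1 [ 567.3166521  -159.60811899   29.        ] [ 26.44219588 125.76550848  29.        ]
free2 [ 480.32768987 -185.54645708   29.        ] [-64.26923192 122.40190968  29.        ]
s388,345 0 [ 467.8159455 -195.3277139    0.       ] [-78.8292596 116.0598023   0.       ]
s388,345 29 [ 483.92894165 -179.82398065   29.        ] [-59.35151891 127.04215208  29.        ]
s345,418 0 [ 557.62738253 -171.06090123    0.        ] [ 14.19703773 117.09923666   0.        ]
s345,418 29 [ 570.54972333 -156.41927461   29.        ] [ 30.36991144 128.04465933  29.        ]
s305,405 0 [ 571.36778503 -210.96400646    0.        ] [17.52356402 75.02797936  0.     
[... 330 characters left out ...]
] [102.20466734 555.59395322  60.        ]
green [384.88897825   4.14316281  30.        ] [-109.24615762  329.92968066   30.        ]
malhead1 [ 313.98418319 -659.09420193   30.        ] [-343.73526406 -294.51098979   30.        ]
malhead2 [ 214.58149887 -724.88614077   30.        ] [-456.43113223 -333.35830839   30.        ]
malend [ 101.05879432 -779.90729818   30.        ] [-580.10536363 -358.24639188   30.        ]
dark [ 456.12624609 -268.55274064  285.        ] [-108.45690305   48.0836568   285.        ]
light [ 399.41319226 -285.67895656  285.        ] [-167.65073722   45.68204435  285.        ]
block [ 587.22446004 -230.79850881  285.        ] [ 27.91711503  51.85869531 285.        ]
```

Emit:
arm_command:
  xyz:
    - [13, 38, 10]
    - [13, 38, 10]
    - [13, 38, 10]
    - [13, 38, 10]
    - [13, 38, 10]
    - [13, 38, 10]
    - [13, 38, 10]
    - [13, 38, 10]
  twist: [8.5, 8.5, 8.5, 8.5, 8.5, 8.5, 8.5, 8.5]
  gripper: 255

```text
t: 0.9
eef_pos: [306.9, 895.2, 298.2]
tcp_rot: [-0.423, 0.906, -0.009, 0.001]
wrist_force: [0.6, 2.1, 0.5]
finger_gap: 27.5
```

Emit:
arm_command:
  xyz:
    - [13, 38, 0]
    - [13, 38, 0]
    - [13, 38, 0]
    - [13, 38, 0]
    - [13, 38, 0]
    - [13, 38, 0]
  twist: [8.5, 8.5, 5, 0, 0, 0]

```text
t: 1.5
eef_pos: [339.4, 989.1, 244.3]
tcp_rot: [-0.571, 0.82, 0.021, 0.04]
wrist_force: [-0.3, -0.0, 0.5]
finger_gap: 0.7
```

Run:
```python
from h import *
o=get_obs();print(o["joint_pos"],o["eef_pos"],R.from_quat(o["tcp_rot"]).as_matrix())
```

```text
[ 1.23285668  1.22436645  0.08776608 -0.01367931  1.74054289 -1.55666653] [339.41652729 989.14280609 244.31325648] [[-0.34569232 -0.93740063  0.04215305]
 [-0.9341183   0.34804717  0.07928534]
 [-0.08899337 -0.0119676  -0.99596032]]
```

Emit:
arm_command:
  xyz:
    - [16, 47, 0]
    - [16, 47, 0]
    - [16, 47, 0]
    - [16, 47, 0]
  twist: [0, 0, 0, 0]

```text
t: 1.9
eef_pos: [355.7, 1036.0, 213.9]
tcp_rot: [-0.563, 0.819, 0.061, 0.094]
wrist_force: [-0.2, 0.1, 0.5]
finger_gap: 0.1
```

```bash
cat >> h.py <<'E'
def st():
    o=get_obs();m=R.from_quat(o["tcp_rot"]).as_matrix();z=m[:,2]
    print("t",o["t"],"q",o["joint_pos"].round(3),"p",o["eef_pos"].round(1),"tilt",np.degrees(np.arccos(-z[2])).round(1),"az",np.degrees(np.arctan2(z[1],z[0])).round(1),"jawaxis",m[:,1].round(2),"F",o["wrist_force"].round(1))
    return o,m
E
python3 -c "
from h import *;st()"
```

```text
t 1.9 q [ 1.233  1.261  0.088 -0.012  1.568 -1.545] p [ 355.7 1036.   213.9] tilt 12.9 az 67.5 jawaxis [-0.93  0.36 -0.01] F [-0.2  0.1  0.5]
```

Emit:
arm_command:
  xyz:
    - [16, 47, 20]
    - [16, 47, 20]
    - [16, 47, 20]
    - [16, 47, 20]
    - [16, 47, 20]
    - [16, 47, 20]
    - [16, 47, 20]
    - [16, 47, 20]
  twist: [0, 0, 0, 0, 0, 0, 0, 0]

```text
t: 2.7
eef_pos: [377.5, 1098.8, 302.0]
tcp_rot: [-0.547, 0.799, 0.143, 0.203]
wrist_force: [0.3, -0.0, 0.1]
finger_gap: 0.2
```

```bash
python3 -c "
from h import *;st()"
```

```text
t 2.7 q [ 1.232  1.204  0.087 -0.009  1.35  -1.54 ] p [ 377.5 1098.8  302. ] tilt 28.7 az 69.6 jawaxis [-0.93  0.36  0.01] F [ 0.3 -0.   0.1]
```

Emit:
arm_command:
  xyz:
    - [16, 47, 20]
    - [16, 47, 20]
    - [16, 47, 20]
    - [16, 47, 20]
    - [16, 47, 20]
    - [16, 47, 20]
  twist: [0, 0, 0, 0, 0, 0]

```text
t: 3.3
eef_pos: [392.4, 1142.3, 353.9]
tcp_rot: [-0.531, 0.775, 0.2, 0.278]
wrist_force: [-0.6, 0.2, -0.1]
finger_gap: 0.5
```

```bash
python3 -c "
from h import *;st()"
```

```text
t 3.3 q [ 1.231  1.187  0.087 -0.006  1.168 -1.542] p [ 392.4 1142.3  353.9] tilt 40.1 az 70.1 jawaxis [-0.93  0.36  0.01] F [-0.6  0.2 -0.1]
```

Emit:
arm_command:
  xyz:
    - [-10, -45, 0]
    - [-5, -45, 0]
    - [0, -45, 0]
    - [0, -45, 0]
    - [0, -45, 0]
    - [0, -45, 0]
    - [0, -45, 0]
    - [0, -45, 0]
  twist: [0, 0, -4, -8, -8, -8, -8, -8]

```text
t: 4.1
eef_pos: [386.2, 813.8, 345.8]
tcp_rot: [-0.197, 0.918, 0.082, 0.335]
wrist_force: [0.3, -0.0, -0.6]
finger_gap: 0.4
```

```bash
python3 -c "
from h import *;st()"
```

```text
t 4.1 q [ 1.279  0.577  1.26  -0.657  0.897 -0.403] p [386.2 813.8 345.8] tilt 40.4 az 25.9 jawaxis [-0.42  0.91  0.02] F [ 0.3 -0.  -0.6]
```

Emit:
arm_command:
  xyz:
    - [5, -45, 0]
    - [5, -45, 0]
    - [5, -45, 0]
    - [5, -45, 0]
    - [5, -45, 0]
    - [5, -45, 0]
    - [5, -45, 0]
    - [5, -45, 0]
  twist: [-6, -6, -6, -6, -8, -8, -8, -8]

```text
t: 4.9
eef_pos: [422.4, 442.7, 348.6]
tcp_rot: [0.271, 0.898, -0.085, 0.336]
wrist_force: [-0.1, -0.4, -1.2]
finger_gap: 0.4
```

```bash
python3 -c "
from h import *;st()"
```

```text
t 4.9 q [ 1.122  0.333  1.638 -0.73   1.326  0.381] p [422.4 442.7 348.6] tilt 40.5 az -30.9 jawaxis [0.54 0.84 0.03] F [-0.1 -0.4 -1.2]
```

Emit:
arm_command:
  xyz:
    - [10, -47, -5]
    - [10, -47, -5]
    - [10, -47, -5]
    - [10, -47, -5]
    - [10, -47, -5]
    - [10, -47, -5]
    - [10, -47, -5]
    - [5, -47, -5]
  twist: [-6, -6, -6, -6, -6, -6, -6, -3]

```text
t: 5.7
eef_pos: [500.5, 58.0, 309.4]
tcp_rot: [0.606, 0.718, -0.201, 0.277]
wrist_force: [1.0, 0.2, -0.7]
finger_gap: 0.4
```

Run:
```python
from h import *;st()
for n in("scene","top"): cv2.imwrite(f"pics/{n}1.png",camera(n))
```

```text
t 5.7 q [ 0.484  0.248  1.852 -0.702  1.314  0.597] p [500.5  58.  309.4] tilt 40.1 az -76.1 jawaxis [0.98 0.18 0.05] F [ 1.   0.2 -0.7]
```

View pics/scene1.png

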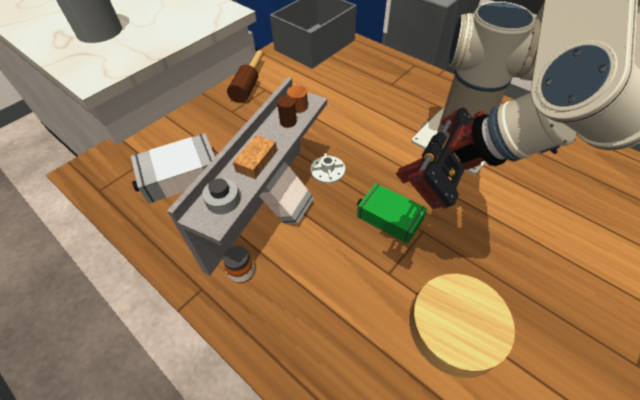

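View pics/top1.png

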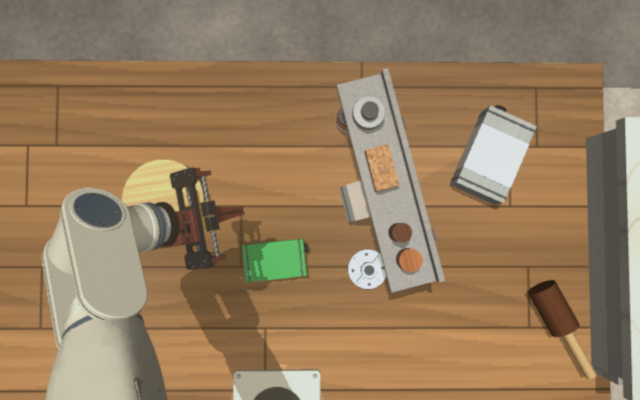

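Emit:
arm_command:
  xyz:
    - [4, -46, -10]
    - [4, -46, -20]
    - [3, -46, -30]
    - [3, -46, -45]
    - [0, 0, -45]
    - [0, 0, -45]
    - [0, 0, -35]
    - [0, 0, 0]
  twist: [0.6, 0, 0, 0, 0, 0, 0, 0]

```text
t: 6.6
eef_pos: [518.3, -113.2, 88.4]
tcp_rot: [0.604, 0.722, -0.188, 0.281]
wrist_force: [-0.4, -0.7, -0.2]
finger_gap: 0.3
```

```bash
cat >> h.py <<'E'
ex=np.array([.96824,.25004,0]);ey=np.array([-.25004,.96824,0]);O=np.array([573.16,-287.99,0])
bf=lambda p:np.array([(p-O)@ex,(p-O)@ey,p[2]])
def look(k):
    o,m=st();print("TCP in board",bf(o["eef_pos"]).round(1))
    a=camera("scene")[70:290,220:440];b=camera("top")[90:310,240:460]
    cv2.imwrite(f"pics/v{k}.png",cv2.resize(np.hstack([a,b]),(800,400),interpolation=cv2.INTER_CUBIC))
E
python3 - <<'E'
from h import *;look(2)
E
```

```text
t 6.6 q [ 0.137  0.564  2.07  -1.134  0.769  0.912] p [ 518.3 -113.2   88.4] tilt 39.6 az -73.7 jawaxis [0.98 0.2  0.07] F [-0.4 -0.7 -0.2]
TCP in board [ -9.4 182.9  88.4]
```

View pics/v2.png

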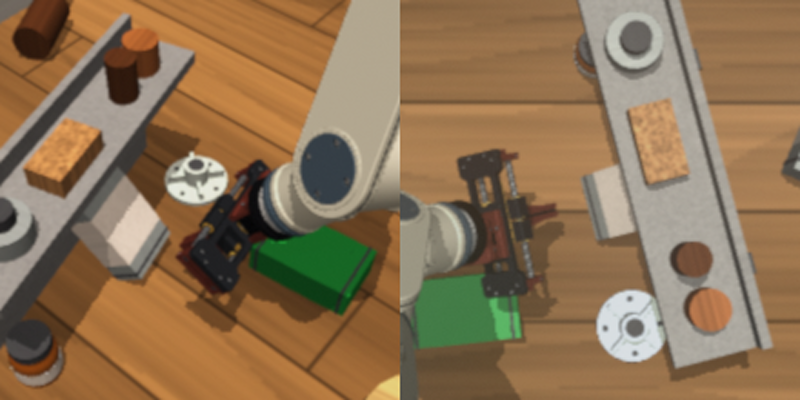

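Emit:
arm_command:
  xyz:
    - [1, -18, -5]
    - [1, -18, -5]
    - [0, 0, -20]
    - [0, 0, -20]
    - [0, 0, 0]
  twist: [0, 0, 0, 0, 0]

```text
t: 7.2
eef_pos: [533.2, -147.5, 55.0]
tcp_rot: [0.604, 0.719, -0.179, 0.293]
wrist_force: [-0.2, -0.1, -0.4]
finger_gap: 0.5
```

Run:
```python
from h import *;look(3)
```

```text
t 7.2 q [ 0.063  0.64   2.064 -1.299  0.703  1.036] p [ 533.2 -147.5   55. ] tilt 40.1 az -71.5 jawaxis [0.97 0.21 0.1 ] F [-0.2 -0.1 -0.4]
TCP in board [ -3.6 146.1  55. ]
```

View pics/v3.png

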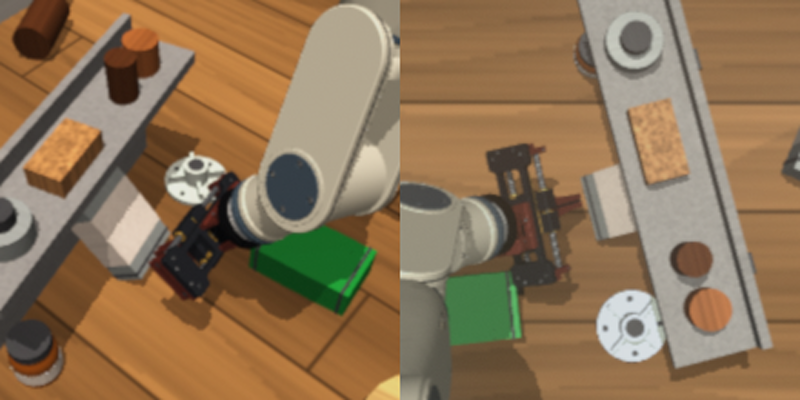

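Emit:
arm_command:
  xyz:
    - [-4, 0, 0]
    - [-4, 0, 0]
    - [-2, 0, -10]
    - [0, 0, -10]
    - [0, 0, 0]
  twist: [8, 8, 0, 0, 0]

```text
t: 7.8
eef_pos: [550.0, -123.5, 81.9]
tcp_rot: [0.511, 0.799, -0.147, 0.282]
wrist_force: [0.5, 0.3, -0.0]
finger_gap: 0.4
```

Run:
```python
from h import *;look(4)
```

```text
t 7.8 q [ 0.058  0.552  2.092 -1.309  0.593  0.787] p [ 550.  -123.5   81.9] tilt 37.1 az -60.2 jawaxis [0.9  0.43 0.05] F [ 0.5  0.3 -0. ]
TCP in board [ 18.7 165.1  81.9]
```

View pics/v4.png

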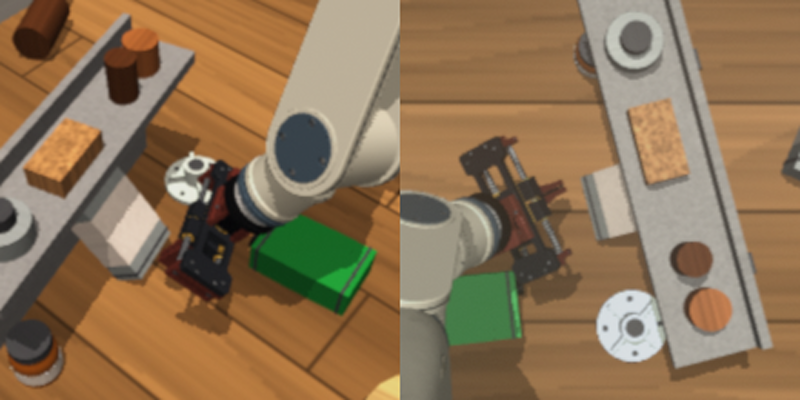

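```bash
cat > kin.py <<'E'
import numpy as np
from scipy.optimize import least_squares
from scipy.spatial.transform import Rotation as R
D=[([1.22098,.42377,1.63062,0,1.08862,-.019],[202.8,590.64,221.97]),
([1.23286,1.22437,.08777,-.01368,1.74054,-1.55667],[339.42,989.14,244.31]),
([1.233,1.261,.088,-.012,1.568,-1.545],[355.7,1036,213.9]),
([1.232,1.204,.087,-.009,1.35,-1.54],[377.5,1098.8,302]),
([1.231,1.187,.087,-.006,1.168,-1.542],[392.4,1142.3,353.9]),
([1.279,.577,1.26,-.657,.897,-.403],[386.2,813.8,345.8]),
([1.122,.333,1.638,-.73,1.326,.381],[422.4,442.7,348.6]),
([.484,.248,1.852,-.702,1.314,.597],[500.5,58,309.4]),
([.137,.564,2.07,-1.134,.769,.912],[518.3,-113.2,88.4]),
([.063,.64,2.064,-1.299,.703,1.036],[533.2,-147.5,55]),
([.058,.552,2.092,-1.309,.593,.787],[550,-123.5,81.9])]
r=lambda a,t:R.from_rotvec(np.array(a)*t).as_matrix()
def fk(q,p):
    h,a1,y1,l2,a3,l4,y4,w,a5=p
    A=r([0,0,1],q[0]);B=A@r([0,1,0],q[1]);C=B@r([0,1,0],q[2]);E=C@r([0,0,1],S4*q[3]);F=E@r([0,1,0],q[4])
    T=F@r([0,0,1],S6*q[5])
    pos=A@[a1,y1,h]+B@[0,0,l2]+C@[a3,0,l4]+E@[0,y4,0]+F@[a5,0,w]
    return pos,T
S4,S6=1,1
if __name__=="__main__":
    for S4 in(1,-1):
        f=lambda p:np.concatenate([fk(q,p)[0]-x for q,x in D])
        s=least_squares(f,[150,0,0,400,0,400,0,250,0]);print(S4,s.x.round(1),abs(s.fun).max(),np.sqrt((s.fun**2).mean()))
E
python3 kin.py
```

```text
1 [ 3.125e+02  3.000e-01  1.190e+01  5.628e+02  7.760e+01  4.849e+02
 -0.000e+00  3.095e+02  1.000e-01] 0.5897072063597477 0.23154432871192862
-1 [ 7.290e+01 -1.011e+02 -2.324e+02  6.355e+02  2.156e+02  6.121e+02
  2.026e+02 -2.570e+01 -3.000e-01] 112.44922233699825 47.36531331580934
```

```bash
cat >> kin.py <<'E'
P=[312.5,.3,11.9,562.8,77.6,484.9,0,309.5,.1]
def ik(x,tau,az,q0):
    t,a=np.radians([tau,az]);z=np.array([np.sin(t)*np.cos(a),np.sin(t)*np.sin(a),-np.cos(t)]);jx=np.array([-np.sin(a),np.cos(a),0])
    def f(q):
        p,T=fk(q,P);return np.r_[(p-x)/100,(T[:,2]-z)]
    s=least_squares(lambda q:f(np.r_[q,0]),q0,bounds=([-3,-.9,.09,-3,.11],[3,2.11,2.58,3,2.69]));return s.x,abs(s.fun).max()
E
python3 - <<'E'
import kin;from kin import *
O=np.array([573.16,-287.99,0]);ex=np.array([.96824,.25004,0]);ey=np.array([-.25004,.96824,0])
for tau in(25,30,35,40):
  for az in(-65,-75.5,-85,-95):
    o=[]
    for y,z in((148,50),(140,28),(100,14),(62,12)):
        q,e=ik(O-17*ex+y*ey+[0,0,z],tau,az,[.1,.5,2.0,-1.,.8]);o.append((q[3].round(2),q[4].round(2),round(e,3)))
    print(tau,az,o)
E
```

```text
25 -65 [(np.float64(-0.96), np.float64(0.46), np.float64(0.0)), (np.float64(-1.04), np.float64(0.43), np.float64(0.0)), (np.float64(-1.08), np.float64(0.4), np.float64(0.0)), (np.float64(-1.07), np.float64(0.38), np.float64(0.0))]
25 -75.5 [(np.float64(-0.85), np.float64(0.56), np.float64(0.0)), (np.float64(-0.91), np.float64(0.53), np.float64(0.0)), (np.float64(-0.95), np.float64(0.5), np.float64(0.0)), (np.float64(-0.94), np.float64(0.48), np.float64(0.0))]
25 -85 [(np.float64(-0.76), np.float64(0.65), np.float64(0.0)), (np.float64(-0.81), np.float64(0.61), np.float64(0.0)), (np.float64(-0.84), np.float64(0.58), np.float64(0.0)), (np.float64(-0.84), np.float64(0.57), np.float64(0.0))]
25 -95 [(np.float64(-0.68), np.float64(0.74), np.float64(0.0)), (np.float64(-0.71), np.float64(0.7), np.float64(0.0)), (np.float64(-0.74), np.float64(0.67), np.float64(0.0)), (np.float64(-0.75), np.float64(0.66), np.float64(0.0))]
30 -65 [(np.float64(-1.18), np.float64(0.5), np.float64(0.0)), (np.float64(-1.27), np.float64(0.48), np.float64(0.0)), (np.float64(-1.34), np.float64(0.44), np.float64(0.0))
[... 1909 characters left out ...]
)]
40 -75.5 [(np.float64(-1.25), np.float64(0.73), np.float64(0.0)), (np.float64(-1.31), np.float64(0.71), np.float64(0.0)), (np.float64(-1.39), np.float64(0.68), np.float64(0.0)), (np.float64(-1.43), np.float64(0.65), np.float64(0.0))]
40 -85 [(np.float64(-1.08), np.float64(0.82), np.float64(0.0)), (np.float64(-1.12), np.float64(0.79), np.float64(0.0)), (np.float64(-1.19), np.float64(0.76), np.float64(0.0)), (np.float64(-1.23), np.float64(0.74), np.float64(0.0))]
40 -95 [(np.float64(-0.93), np.float64(0.91), np.float64(0.0)), (np.float64(-0.96), np.float64(0.89), np.float64(0.0)), (np.float64(-1.02), np.float64(0.85), np.float64(0.0)), (np.float64(-1.05), np.float64(0.83), np.float64(0.0))]
```

Emit:
arm_command:
  xyz:
    - [0, 0, 10]
    - [-5, 0, 0]
    - [-10, -5, 0]
    - [-10, -10, 0]
    - [-5, -8, -20]
    - [0, 0, -10]
    - [0, 0, 0]
  twist: [-7, -7, -6, 0, 0, 0, 0]

```text
t: 8.6
eef_pos: [514.8, -148.0, 57.3]
tcp_rot: [0.644, 0.696, -0.198, 0.248]
wrist_force: [-0.1, 0.3, 0.1]
finger_gap: 0.2
```

Run:
```python
from h import *;look(5)
```

```text
t 8.6 q [ 0.05   0.624  2.029 -1.077  0.748  0.885] p [ 514.8 -148.    57.3] tilt 37.0 az -81.5 jawaxis [0.99 0.09 0.04] F [-0.1  0.3  0.1]
TCP in board [-21.5 150.2  57.3]
```

View pics/v5.png

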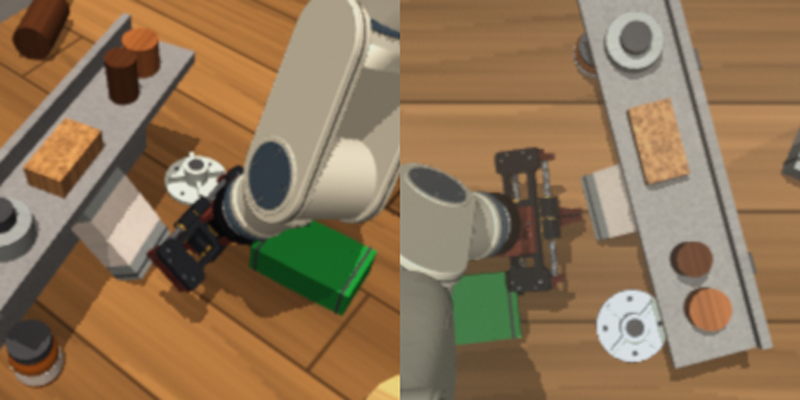

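Emit:
arm_command:
  xyz:
    - [-4, -1, -12]
    - [0, 0, -12]
    - [0, 0, -5]
    - [0, 0, 0]
  twist: [3, 0, 0, 0]

```text
t: 9.1
eef_pos: [513.7, -148.2, 30.9]
tcp_rot: [0.624, 0.714, -0.19, 0.255]
wrist_force: [0.0, -0.1, 0.1]
finger_gap: 0.5
```

Run:
```python
from h import *;look(6)
```

```text
t 9.1 q [ 0.047  0.672  2.054 -1.201  0.691  0.977] p [ 513.7 -148.2   30.9] tilt 37.1 az -77.8 jawaxis [0.99 0.15 0.05] F [ 0.  -0.1  0.1]
TCP in board [-22.7 150.2  30.9]
```

View pics/v6.png

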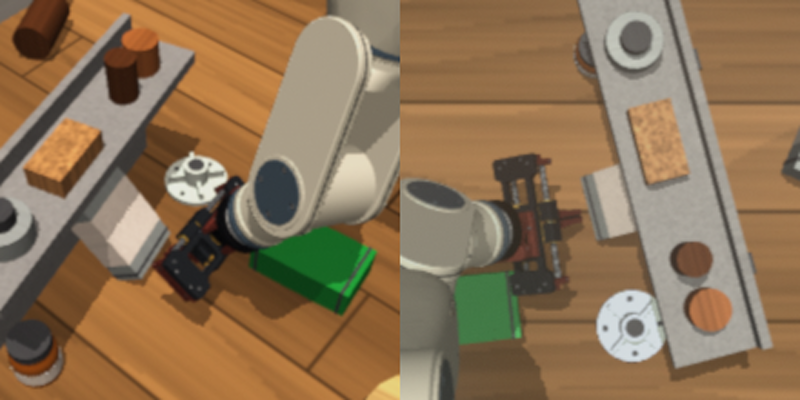

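Emit:
arm_command:
  xyz:
    - [1, -5, 0]
    - [1, -5, 0]
    - [1, -5, -1]
    - [1, -4, -1]
  twist: [-2, -1, 0, 0]

```text
t: 9.6
eef_pos: [519.8, -167.2, 31.2]
tcp_rot: [0.643, 0.696, -0.194, 0.251]
wrist_force: [-2.2, 6.1, 1.2]
finger_gap: 0.3
```

Run:
```python
from h import *;look(7)
```

```text
t 9.6 q [ 0.01   0.68   2.025 -1.169  0.703  0.955] p [ 519.8 -167.2   31.2] tilt 37.1 az -80.5 jawaxis [0.99 0.1  0.05] F [-2.2  6.1  1.2]
TCP in board [-21.5 130.3  31.2]
```

View pics/v7.png

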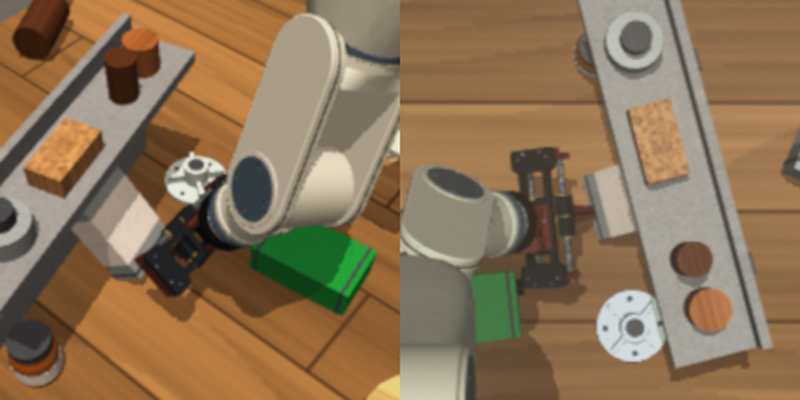

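Emit:
arm_command:
  xyz:
    - [1, -4, -3]
    - [1, -4, -2]
    - [1, -4, -2]
    - [1, -4, -2]
    - [0, 0, 0]
  twist: [0, 0, 0, 0, 0]

```text
t: 10.2
eef_pos: [524.7, -183.7, 23.8]
tcp_rot: [0.642, 0.697, -0.195, 0.253]
wrist_force: [0.5, 0.4, 0.6]
finger_gap: 0.6
```

Run:
```python
from h import *;look(8)
```

```text
t 10.2 q [-0.022  0.698  2.016 -1.209  0.688  0.964] p [ 524.7 -183.7   23.8] tilt 37.2 az -80.2 jawaxis [0.99 0.1  0.05] F [0.5 0.4 0.6]
TCP in board [-20.9 113.1  23.8]
```

View pics/v8.png

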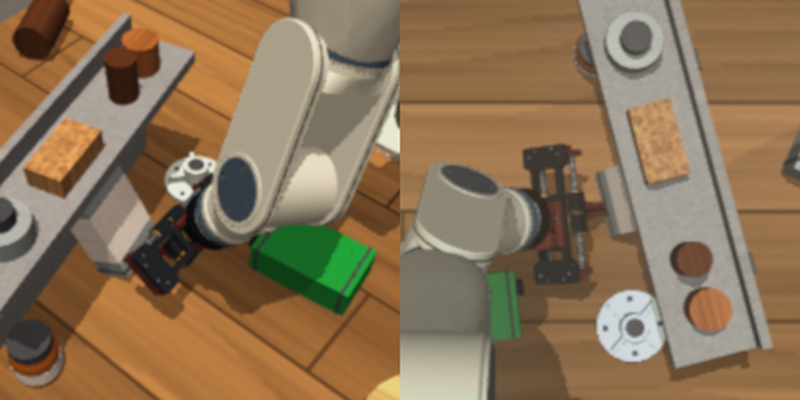

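Emit:
arm_command:
  xyz:
    - [1, -3, -2]
    - [1, -3, -2]
    - [1, -3, -2]
    - [0, 0, 0]
  twist: [0, 0, 0, 0]

```text
t: 10.7
eef_pos: [527.5, -192.7, 17.1]
tcp_rot: [0.642, 0.697, -0.194, 0.253]
wrist_force: [0.3, 2.4, -0.2]
finger_gap: 0.2
```

Run:
```python
from h import *;look(9)
```

```text
t 10.7 q [-0.041  0.714  2.008 -1.231  0.677  0.97 ] p [ 527.5 -192.7   17.1] tilt 37.2 az -80.2 jawaxis [0.99 0.1  0.05] F [ 0.3  2.4 -0.2]
TCP in board [-20.3 103.7  17.1]
```

View pics/v9.png

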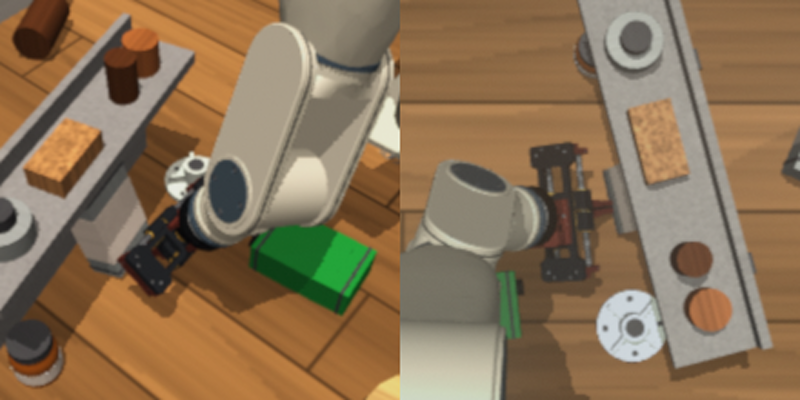

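Emit:
arm_command:
  xyz:
    - [1, -3, -1]
    - [1, -3, -1]
    - [1, -3, -1]
    - [1, -3, 0]
    - [0, 0, 0]
    - [0, 0, 0]
  twist: [-2, 0, 0, 0, 0, 0]

```text
t: 11.4
eef_pos: [530.8, -205.1, 13.4]
tcp_rot: [0.654, 0.686, -0.199, 0.249]
wrist_force: [0.8, 1.6, -0.2]
finger_gap: 0.6
```

Run:
```python
from h import *;look(10)
```

```text
t 11.4 q [-0.063  0.726  1.985 -1.208  0.685  0.955] p [ 530.8 -205.1   13.4] tilt 37.1 az -82.2 jawaxis [1.   0.07 0.05] F [ 0.8  1.6 -0.2]
TCP in board [-20.3  90.8  13.4]
```

View pics/v10.png

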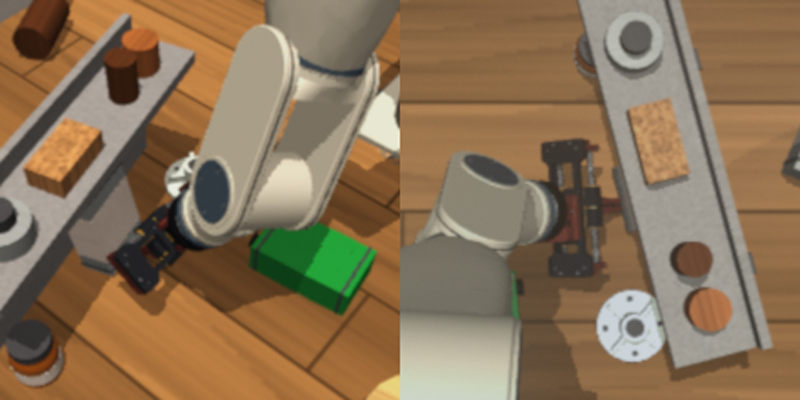

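Emit:
arm_command:
  xyz:
    - [1, -3, 0]
    - [1, -3, 0]
    - [0, -3, 0]
    - [1, -3, 0]
    - [1, -3, 0]
    - [1, -3, 0]
    - [0, 0, 0]
  twist: [-1, 0, 0, 0, 0, 0, 0]

```text
t: 12.2
eef_pos: [535.9, -224.6, 13.4]
tcp_rot: [0.66, 0.68, -0.201, 0.247]
wrist_force: [-0.4, 1.9, 0.9]
finger_gap: 0.7
```

Run:
```python
from h import *;look(11)
```

```text
t 12.2 q [-0.099  0.732  1.963 -1.202  0.685  0.927] p [ 535.9 -224.6   13.4] tilt 37.1 az -83.4 jawaxis [1.   0.05 0.05] F [-0.4  1.9  0.9]
TCP in board [-20.2  70.7  13.4]
```

View pics/v11.png

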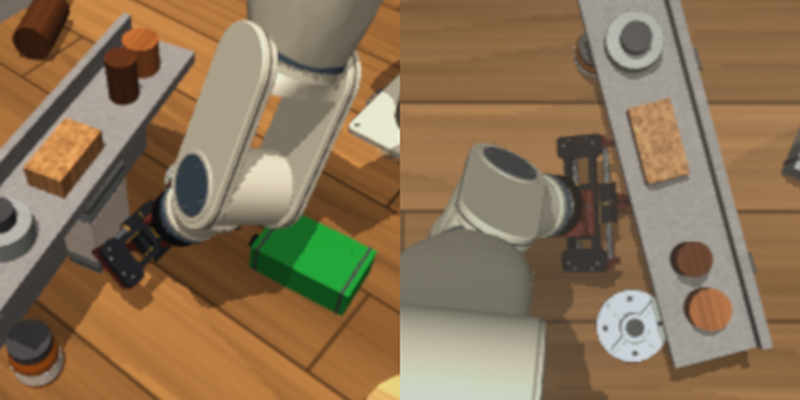

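Emit:
arm_command:
  xyz:
    - [1, -3, 0]
    - [1, -3, 0]
    - [0, 0, 0]
  twist: [0, 0, 0]

```text
t: 12.6
eef_pos: [537.9, -230.6, 13.5]
tcp_rot: [0.66, 0.68, -0.201, 0.247]
wrist_force: [0.2, 1.6, -0.5]
finger_gap: 0.4
```

Emit:
arm_command:
  xyz:
    - [0, -2, 0]
  twist: [0]

```text
t: 12.7
eef_pos: [538.0, -232.6, 13.5]
tcp_rot: [0.66, 0.68, -0.201, 0.247]
wrist_force: [1.1, 1.9, 0.1]
finger_gap: 0.5
```

Run:
```python
from h import *;look(12)
```

```text
t 12.7 q [-0.114  0.734  1.958 -1.208  0.68   0.917] p [ 538.  -232.6   13.5] tilt 37.1 az -83.3 jawaxis [1.   0.05 0.05] F [1.1 1.9 0.1]
TCP in board [-20.2  62.4  13.5]
```

View pics/v12.png

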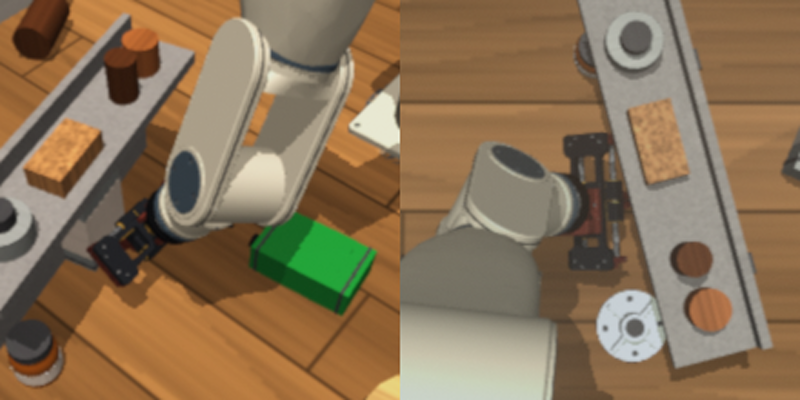

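Emit:
arm_command:
  xyz:
    - [0, -2, 0]
  twist: [0]

```text
t: 12.9
eef_pos: [538.0, -234.8, 13.5]
tcp_rot: [0.66, 0.68, -0.201, 0.247]
wrist_force: [-0.8, 2.7, 0.2]
finger_gap: 0.6
```

Emit:
arm_command:
  xyz:
    - [0, -2, 0]
  twist: [0]

```text
t: 13.0
eef_pos: [538.2, -235.8, 13.2]
tcp_rot: [0.66, 0.681, -0.2, 0.246]
wrist_force: [-3.0, 19.0, 8.3]
finger_gap: 0.1
```

Emit:
arm_command:
  xyz:
    - [0, 4, 0]
    - [-2, 8, 0]
    - [-4, 15, 0]
    - [-6, 25, 5]
    - [-8, 30, 15]
    - [-8, 30, 25]
    - [-8, 30, 40]
    - [0, 30, 40]
  twist: [0, 0, 0, 0, 0, 0, 0, 0]

```text
t: 13.8
eef_pos: [493.9, -59.3, 135.5]
tcp_rot: [0.66, 0.68, -0.206, 0.242]
wrist_force: [0.7, -0.6, 0.0]
finger_gap: 0.4
```

Run:
```python
from h import *;look(13)
```

```text
t 13.8 q [ 0.236  0.474  2.009 -0.823  0.953  0.799] p [493.9 -59.3 135.5] tilt 37.1 az -84.5 jawaxis [1.   0.04 0.04] F [ 0.7 -0.6  0. ]
TCP in board [-19.6 241.3 135.5]
```

View pics/v13.png

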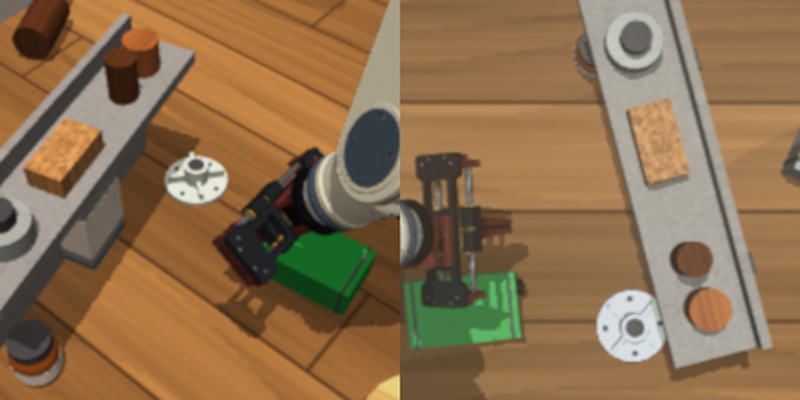

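Run:
```python
from h import *
im=camera("scene");cv2.imwrite("pics/v14.png",cv2.resize(im[150:230,240:300],(600,800)[::1] if 0 else (600,600*80//60*3//4),interpolation=cv2.INTER_CUBIC))
```

```text
(no output)
```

View pics/v14.png

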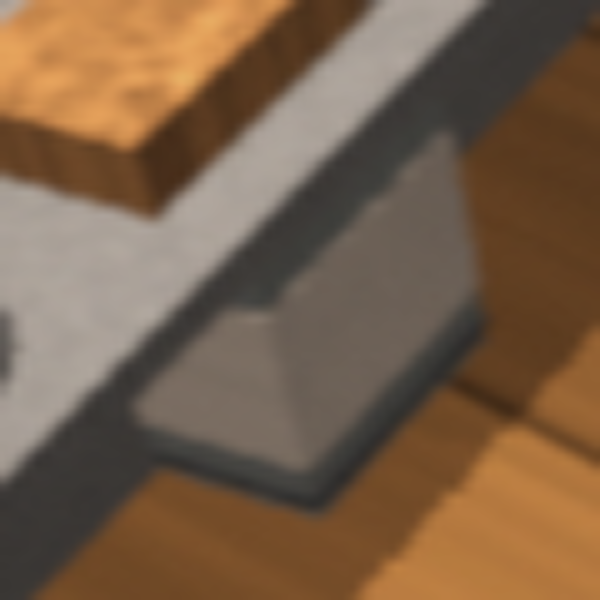

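Run:
```python
from h import *
c=[bf(onz("scene",240+u/10,150+v/7.5,0)) for u,v in((318,512),(485,325))]
print(c,np.degrees(np.arctan2(c[0][1]-c[1][1],c[0][0]-c[1][0])))
# expected image of vertical edge above corner1
p=onz("scene",271.8,218.3,0)
for z in(50,100,150):
    q=proj("scene",p+[0,0,z]);print(z,(q[0]-240)*10,(q[1]-150)*7.5)
for n,u,v,z,k in(("top",162,502,9,1),):pass
im=camera("top");a=cv2.imread("pics/top0.png")
for nm,(x0,y0,x1,y1) in dict(jar=(335,100,352,140),face=(345,245,385,295),bowl=(115,150,215,250)).items():
    print(nm,np.abs(im[y0:y1,x0:x1].astype(int)-a[y0:y1,x0:x1]).mean())
```

```text
[array([2.82361207e+01, 5.07554921e+01, 1.13686838e-13]), array([-6.38948272e+01,  4.98039121e+01, -1.13686838e-13])] 0.591761855957028
50 294.3498224857643 428.3768714336571
100 268.63622305222236 337.18601124266354
150 240.57684104463306 237.67605394115856
jar 3.536764705882353
face 4.303833333333333
bowl 16.4614
```

```bash
python3 -c "
from station import *;print(close_job())"
```

```text
the job is handed in; nothing more can be done
None
```

The tin stands upright with its broad face against the board, and I handed the job in at about 14 s of the 40 s allowed.

- **Tilting the tool:** the move command cannot tilt the tool. I drove the arm against its reach limit until the tool leaned about 37–40°, then turned it to face the board.
- **Pushing:** I pushed with shut fingers just above the free edge, lowering the tool as the tin rose. My estimate from the fingertip position was a lean of about 25° on the way. The tin dropped upright, and I slid it in until the force rose to 19 N against the board, then backed away. Normal pushing force was 2–6 N.
- **Tin at the end:**
  - The front foot edge is about 50 mm from the board, so the back face is against it.
  - The broad face is parallel to the board within about 0.6°.
  - The tin's centre is about 18 mm from the board's mid-length.
  - The one vertical edge I checked looked upright, within the picture's accuracy.
- **Other things:** I saw no movement of the jar or faceplate, and the force readings gave no sign of contact with them. The before/after difference over the bowl blank was larger (16 against 4). I put that down to the arm or its shadow over that area and did not re-measure the bowl. The gripper was clear of everything.
- **What went wrong:** joint 4 reached its lower limit (about -1.31) during the approach and shifted the tool. I corrected this by turning the tool back before touching the tin.

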